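Clamp a slat in the cam jig

TASK

A wooden slat lies loose in the clamping jig on the bench. With a fingertip push the slat along the fence until its end is against the end stop, then push the cam lever all the way round to its stop so that the slat stays clamped there, and let go. Only push: do not lift or tip the slat, and leave the dowel, the bowl and the jar standing where they are.

Things in the scene. Friction and masses are not known exactly. Their poses are not given: they have to be found in the camera images.
- jig: Fixed wooden jig with a grey base board, on the bench. Origin at z 0 on its underside; z up. Base board: x from -160 to 110 mm, y from -180 to 150 mm, 18 mm thick. Along its +x side runs a wooden fence (x 77 to 99 mm, y -130 to 140, top at z 52), faced by the sprung jaw. At the +y end stands the end stop, a wooden bar whose face is at y = 130 mm (x -21 to 74, z 18 to 48): the slat is pushed in the +y direction to it. The jig's yaw differs from start to start.
- slat: The loose workpiece: flat pale wooden slat with two dark dots on top, 60 mm wide (x) x 160 mm long (y) x 22 mm thick, about 0.1 to 0.2 kg. Origin at the centre of its underside. It starts on the jig's base board, lengthwise beside the jaw with some millimetres to spare, its axes nearly those of the jig, its +y end 30 to 80 mm short of the end stop. At the stop its origin is at y = 50 mm in the jig's frame.
- jaw: Pale wooden jaw strip with a cork line on top, 10 x 210 x 24 mm, in front of the fence. Its flat face towards the slat lies at x = 60 mm in the jig's frame, z 19 to 43 mm, y -90 to 120; springs (3 N to start, then 3 N per mm, 6 mm travel) hold it out. Origin on the lower edge of that face, mid length.
- pivot (a point): The cam lever's vertical axis, on top of the jig's base board (z 18 mm), at x = -30, y = 30 mm in the jig's frame. Around it an eccentric dark wooden disc of radius 24 mm, offset 9 mm, z 20 to 46 mm; as the lever is turned the disc comes up to 33 mm from the axis towards +x of the jig and squeezes the slat against the jaw.
- lever_end (a point): Centre of the top of the cam lever's rounded end, 95 mm from the pivot axis, z 62 mm. The lever is a dark wooden bar 20 mm wide (end radius 11 mm), z 46 to 62 mm, running straight from the pivot to here; free space under it down to the base board, and beside it.
- cam (a joint): Angle of the cam lever, rad, counter-clockwise seen from above. At 0 (open) the lever points from the pivot at 170 degrees from the jig's +x, that is about to -x; it starts at 0 to 0.35. At 1.75 (its stop) it points to the jig's -y, parallel with the fence, and the slat is clamped. It stays where it is left (friction 0.18 N m, about 2.5 N at the lever's end, a few N more when it squeezes).
- dowel: Bystander: loose upright wooden dowel, diameter 24 mm, 50 mm high, on the jig's near right corner (-x, -y). Origin at the centre of its underside.
- bowl: Bystander: loose dark wooden bowl on the bench, rim diameter 110 mm, 50 mm high. Origin at the centre of its underside.
- jar: Bystander: loose white jar on the bench, diameter 60 mm, 85 mm high. Origin at the centre of its underside.
Things that resemble listed ones, but are neither listed nor needed, are in the scene too. Of the things like the slat, leave any that is green, red or turquoise; of the rest the larger one is meant.

How it is judged:
By the outcome, as a careful person would: the job done as asked, in the order asked, and still so for the second after the job is handed in, with the robot touching nothing.
It also fails if it takes over 54 s, if anything falls off the work surface, if the arm or the gripper's body presses on something with over 40 N, if the wrist force passes 120 N, or if a joint passes its speed limit or range.

ROBOT

A 6-joint arm with a two-finger parallel gripper is mounted at the origin on the work surface. World frame = base frame: x ahead of the robot, y to its left, z up, the work surface at z = 0. Lengths are in mm, angles in degrees, forces in N, time in s.
With the tool pointing down it reaches from about 300 to 850 mm from the base axis. Payload 4.2 kg.
Tool frame: the origin (TCP) lies between the finger pads; the fingertips stand 11 mm ahead of it and the grasp point (between the pads) lies 8 mm behind it (env.tips_ahead is the distance from the TCP to the fingertips, in mm); z points along the fingers, y is the line along which they close (so a half turn about z gives the same grasp; the last joint's range is limited). The gripper opens to 91 mm and grips with 3 to 60 N. Pads are 32 mm wide; open, the fingers measure 118 mm over their backs; the gripper's body (76 mm by 178 mm) begins 60 mm behind the grasp point.
Start: joints at [-68.354, 18.312, 89.639, -0, 72.044, -1.146], TCP at [222.754, -530.116, 224.976] pointing down, gripper open.
Joint ranges: [-177.97, 177.97], [-48.28, 115.42], [12.27, 149.76], [-77.06, 257.06], [2.81, 150.46], [-146.56, 146.56]. Speed limits (degrees/s): [147.25, 147.25, 180, 180, 180, 180].

INTERFACE

Orientations are given as [roll, pitch, yaw] about the fixed x, y, z axes, in that order (R = Rz(yaw) Ry(pitch) Rx(roll)).
In Python, from workcell import env, cams gives the robot as it stands.
- The arm moves only by the tool step_arm, never from a script. Its arguments are lists of equal length, an entry for each row: "linear": the shift along the tool's x, y, z in units of 30 cm (1.0 is 30 cm), a list of three; "turn": the turn about the tool's z in units of 360 degrees (1.0 is 360 degrees). In form: {"linear": [[tx, ty, tz], ...], "turn": [turn, ...]}. A call has 1 to 20 rows; each row is the pose to reach, as a shift and turn from the pose commanded when the call began, along the tool's axes at that moment, turning the shorter way round; what a row does not reach only later rows make up. A row lasts 1/8 s, in which the tool goes at most 62.5 mm and 10.7 degrees, less where a joint would pass 70% of its speed; a pose out of reach is approached as far as the arm can. A call with a number of a shift or a turn outside -1 to 1 is refused whole. A call with a gripper value outside its range is refused whole. "fingers" is the closure, from -1 (fully open) to 1 (shut), so that 0 is half open, set as the call begins (left out, the last holds). The fingers move at their own pace and stop on an object; "force" is the grip in N (left out, the last holds). Time passes only in rows, so rows that repeat a pose let the fingers close. It gives the time, the measured TCP pose, the force, the opening and the grip force at its end, in the units of the state.
- env.state(): the state, without advancing time (a new reading comes with each control period).
- cams.grab_frame(name): name is "scene" or "top"; returns a dict with "color" (420x560x3 uint8, blue, green, red), "fx", "fy", "cx", "cy" (pixels), "dist" ([k1, k2, p1, p2, k3] as OpenCV has them; the pictures are not rectified), "extrinsics" (4x4, takes a point from camera to world coordinates). Camera axes: x right, y down, z forward; pixel columns grow to the right and rows downward; lengths in mm; the calibration is good to about 2 mm. A picture is of the moment at which its call begins. There is no depth.
- env.job_done(): hands the job in; it is judged then, once.
The state is a dict: "time_s": time; "qpos": joint angles; "qvel": joint speeds; "effort": joint torques, N m; "ee_pos": TCP position; "ee_rot": TCP orientation; "force": force on the tool from outside, world axes, zero at the start; "torque": the same for the moment, N m; "gripper_width": finger opening in mm; "gripper_force": force on a finger pad.
Only numpy, scipy, OpenCV 4.12 (cv2) and the standard library are available. Lean on these libraries where they do the work, as an engineer would, in place of code of your own. Each camera call takes 0.05 s, during which the arm holds its last target. There are 200 camera calls.

## Working session

There is one attempt and no reset: what is moved stays moved. The work goes in short steps, Python scripts to look and compute and a tool call to move; the robot and the scene stay as the last step left them, time stands still between calls to the robot, and variables do not carry over. Pictures are saved under pics/ and viewed, at most 10 in all, crops included, and the job is handed in when it is done.

Besides the shell and the picture viewer there is one more tool, called after "Call:" as name(argument=value, ...) on one line, values as JSON. step_arm: Moves the arm, as the interface text tells. Its arguments: {"type":"object","properties":{"linear":{"type":"array"},"turn":{"type":"array"},"fingers":{"type":"number"},"force":{"type":"number"}},"required":["linear","turn"]}

```bash
mkdir -p pics; ls; python3 - <<'E'
from workcell import env, cams
import cv2
for n in("scene","top"):
    f=cams.grab_frame(n); cv2.imwrite(f"pics/{n}0.png",f["color"])
    print(n,f["fx"],f["fy"],f["cx"],f["cy"],f["dist"],f["extrinsics"])
s=env.state(); print(s)
E
```

```text
pics
scene 537.6163490676242 537.6163490676242 270.31089857426036 212.08895704242227 [-0.08404092  0.          0.          0.          0.        ] [[-6.68844851e-01  4.58625830e-01 -5.85071717e-01  1.38358207e+03]
 [ 7.43322769e-01  4.24077102e-01 -5.17329559e-01  6.47807485e+02]
 [ 1.08548197e-02 -7.80910340e-01 -6.24548808e-01  8.55813211e+02]
 [ 0.00000000e+00  0.00000000e+00  0.00000000e+00  1.00000000e+00]]
top 536.1583660477313 536.1583660477313 274.5011004284694 206.39559123998333 [-0.11946368  0.          0.          0.          0.        ] [[-8.95903827e-03 -9.94226079e-01  1.06931005e-01  4.35934046e+02]
 [-9.99908232e-01  7.82049826e-03 -1.10620189e-02 -9.09774874e+00]
 [ 1.01618940e-02 -1.07020297e-01 -9.94204904e-01  1.66362858e+03]
 [ 0.00000000e+00  0.00000000e+00  0.00000000e+00  1.00000000e+00]]
{'time_s': 0.1, 'qpos': array([-6.83541768e+01,  1.83483428e+01,  8.96981486e+01, -1.94789074e-03,
        7.20435121e+01, -1.14597966e+00]), 'qvel': array([ 0.1010467 , -0.14799186, -0.0603397 ,  0.01606373, -0.05798707,
       -0.02275588]), 'effort': array([ 1.13784456e-03, -4.13330841e+01, -2.32509077e+01,  7.30128516e-02,
        4.22747433e-02, -5.98822521e-05]), 'ee_pos': array([ 222.58067037, -529.71566094,  224.20926723]), 'ee_rot': array([-1.79909977e+02,  5.16448603e-05,  2.27924049e+01]), 'force': array([ 0.35345329, -0.29767203, -0.37834665]), 'torque': array([ 0.02601946, -0.01147395,  0.01312697]), 'gripper_force': 0.0, 'gripper_width': 91.44879763070404}
```

View pics/top0.png

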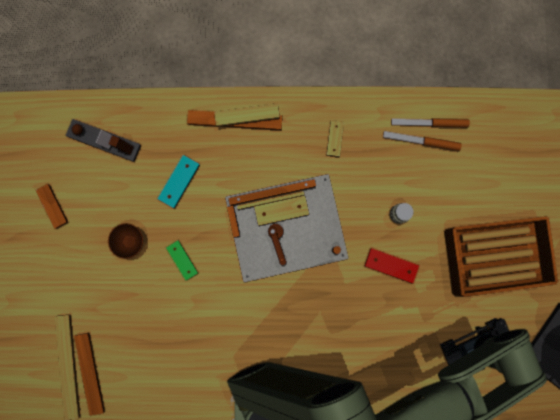

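View pics/scene0.png

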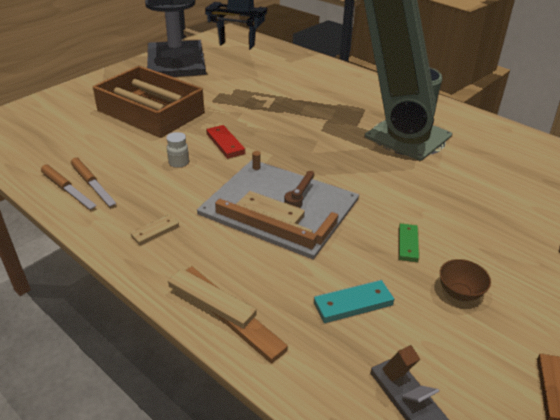

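Things that could be taken for the slat, by pixel in the top view:
- pale slat with two dots in the jig (282,209)
- small pale slat (335,139)
- turquoise (179,182), green (182,260) and red (392,266) slats

I choose the one in the jig because it is the larger pale one. A close crop will check this.

```bash
python3 - <<'E'
import cv2
i=cv2.imread("pics/top0.png")[165:290,215:360]
cv2.imwrite("pics/crop0.png",cv2.resize(i,None,fx=4.8,fy=4.8,interpolation=cv2.INTER_CUBIC))
E
```

```text
(no output)
```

View pics/crop0.png

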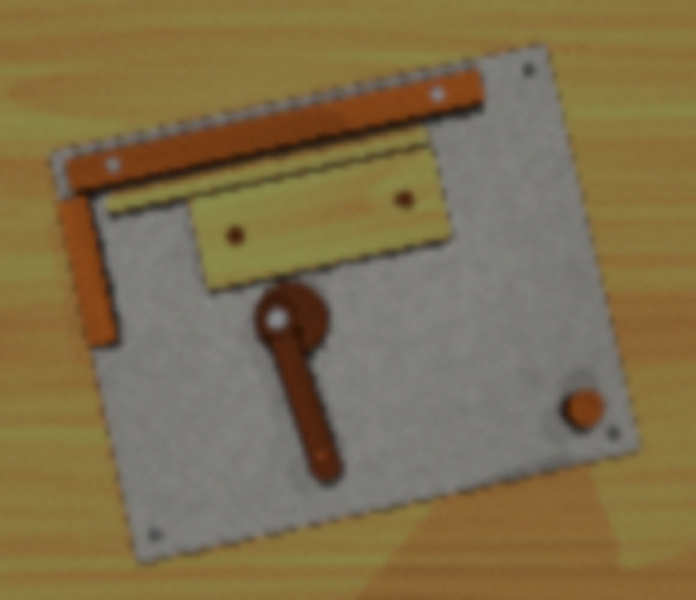

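The crop shows the pale two-dot slat beside the jaw, with dots at crop (235,236) and (404,199). The pivot is at (277,319), the lever end at (326,470) and the dowel at (584,408). Next I measure.

```bash
cat > h.py <<'E'
import numpy as np, cv2
from scipy.optimize import least_squares
def ray(f,px,z):
    K=np.array([[f["fx"],0,f["cx"]],[0,f["fy"],f["cy"]],[0,0,1]])
    n=cv2.undistortPoints(np.float64(px).reshape(-1,1,2),K,np.float64(f["dist"]))[:,0]
    E=f["extrinsics"]; d=np.c_[n,np.ones(len(n))]@E[:3,:3].T; o=E[:3,3]
    return (o+d*((z-o[2])/d[:,2])[:,None])[:,:2]
def rot(a): c,s=np.cos(a),np.sin(a); return np.array([[c,-s],[s,c]])
def crop(p,k=4.8,o=(215,165)): return (np.float64(p)+.5)/k-.5+np.array(o)
def fit(model,w):
    m=np.float64(model)
    return least_squares(lambda v:((m@rot(v[2]).T+v[:2])-w).ravel(),[450,0,0.2])
E
python3 - <<'E'
from h import *
from workcell import env,cams
f=cams.grab_frame("top")
w=ray(f,crop([(52,155),(548,43),(638,447),(140,562)]),18)
r=fit([(110,150),(110,-180),(-160,-180),(-160,150)],w); v=r.x
print("jig",v[:2],np.degrees(v[2]),"res",r.fun.round(1))
np.save("jig.npy",v)
J=lambda p,z:(ray(f,crop(p),z)-v[:2])@rot(v[2])
print("slat corners",J([(190,200),(430,143),(452,240),(210,291)],40).round(1))
print("dots",J([(235,236),(404,199)],40).round(1))
print("fence c",J([(67,160),(480,69),(484,102),(73,190)],52).round(1))
print("stop face",J([(88,195),(118,340)],48).round(1))
L=J([(277,319),(326,470)],62);print("lever",L.round(1),np.degrees(np.arctan2(*(L[1]-L[0])[::-1])))
print("dowel",J([(584,408)],68).round(1))
E
```

```text
jig [569.72101317 -43.88071526] 12.125615402695086 res [ 2.1  1.8  0.6  0.7 -1.6 -3.3 -1.1  0.8]
slat corners [[ 57.3  68.1]
 [ 59.7 -88.9]
 [ -3.8 -88.6]
 [ -2.   68.2]]
dots [[ 28.7  45.2]
 [ 28.3 -64.7]]
fence c [[  97.6  138.3]
 [  97.6 -129.4]
 [  76.4 -127.1]
 [  78.2  138.6]]
stop face [[ 73.5 130.2]
 [-20.1 131.2]]
lever [[ -29.8   31.1]
 [-127.9   22. ]] -174.66628294729526
dowel [[-125.8 -142.5]]
```

```bash
cat >> h.py <<'E'
def go(targets):
    """targets: (jig x, jig y, world z, tool-x angle in jig deg) -> units for step_arm from the present pose"""
    from workcell import env
    s=env.state(); v=np.load("jig.npy"); yaw=s["ee_rot"][2]; R=rot(np.radians(yaw))
    print("t",round(s["time_s"],2),"pos",s["ee_pos"].round(1),"jig",((s["ee_pos"][:2]-v[:2])@rot(v[2])).round(1),"F",s["force"].round(1),"yaw",round(yaw,1))
    for x,y,z,a in targets:
        d=(rot(v[2])@[x,y]+v[:2]-s["ee_pos"][:2])@R
        t=-((a+np.degrees(v[2])-yaw+180)%360-180)/360
        print((np.array([d[0],-d[1],s["ee_pos"][2]-z])/300).round(4),round(t,4))
E
python3 -c "
from h import *
go([(28,-125,225,0),(28,-125,90,0),(28,-125,36,0)])"
```

```text
t 0.15 pos [ 222.6 -529.8  224.3] jig [-441.4 -402.1] F [0.2 0.4 0.5] yaw 22.8
[ 1.7087 -0.6182 -0.0023] 0.0296
[ 1.7087 -0.6182  0.4477] 0.0296
[ 1.7087 -0.6182  0.6277] 0.0296
```

Call:
step_arm(linear=[[0.15, -0.06, 0], [0.3, -0.11, 0], [0.45, -0.16, 0], [0.6, -0.22, 0], [0.75, -0.27, 0], [0.9, -0.33, 0], [0.98, -0.36, 0], [0.98, -0.36, 0]], turn=[0.015, 0.03, 0.03, 0.03, 0.03, 0.03, 0.03, 0.03], fingers=1, force=20)

```text
time_s: 1.15
ee_pos: [452.8, -315.4, 224.6]
ee_rot: [-180.0, 0.0, 12.2]
force: [0.2, -0.7, -0.3]
gripper_width: 14.0
gripper_force: 0.0
```

```bash
python3 -c "
from h import *
go([(28,-125,225,0),(28,-125,90,0),(28,-125,36,0)])"
```

```text
t 1.15 pos [ 452.8 -315.4  224.6] jig [-171.3 -240.9] F [ 0.2 -0.7 -0.3] yaw 12.2
[ 0.6648 -0.386  -0.0014] 0.0001
[ 0.6648 -0.386   0.4486] 0.0001
[ 0.6648 -0.386   0.6286] 0.0001
```

Call:
step_arm(linear=[[0.15, -0.09, 0], [0.3, -0.18, 0.05], [0.45, -0.26, 0.15], [0.58, -0.34, 0.25], [0.665, -0.386, 0.35], [0.665, -0.386, 0.45], [0.665, -0.386, 0.53], [0.665, -0.386, 0.59], [0.665, -0.386, 0.628], [0.665, -0.386, 0.628], [0.665, -0.386, 0.628]], turn=[0, 0, 0, 0, 0, 0, 0, 0, 0, 0, 0])

```text
time_s: 2.52
ee_pos: [623.7, -162.3, 37.5]
ee_rot: [179.9, -0.1, 12.0]
force: [0.6, 0.0, 0.2]
gripper_width: 0.5
gripper_force: 0.0
```

```bash
python3 - <<'E'
from h import *
from workcell import cams
go([(28,-104,36,0),(28,-50,36,0),(28,-43.5,36,0)])
f=cams.grab_frame("top"); cv2.imwrite("pics/crop1.png",cv2.resize(f["color"][165:290,215:360],None,fx=4.8,fy=4.8,interpolation=cv2.INTER_CUBIC))
E
```

```text
t 2.52 pos [ 623.7 -162.3   37.5] jig [  27.9 -127.1] F [0.6 0.  0.2] yaw 12.0
[ 0.0002 -0.0771  0.0049] -0.0004
[-2.000e-04 -2.571e-01  4.900e-03] -0.0004
[-0.0003 -0.2787  0.0049] -0.0004
```

View pics/crop1.png

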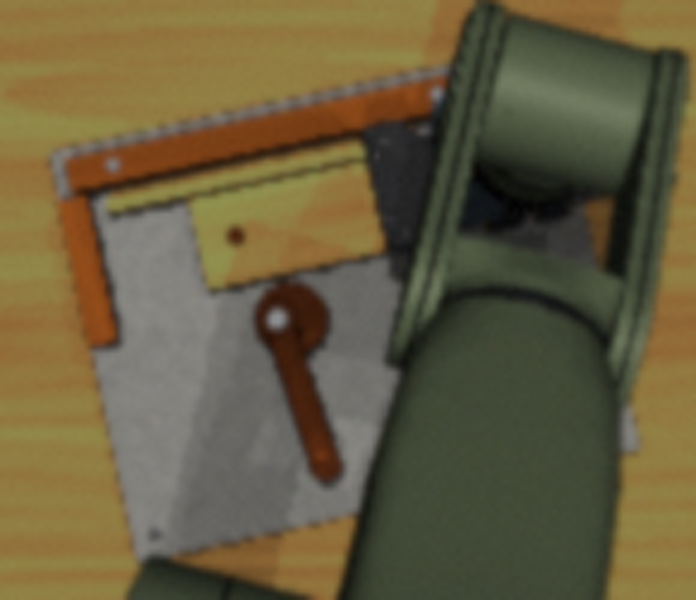

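The arm is behind the slat, and the slat and lever have not moved; the slat's left end is still at crop (190,200). Now I push.

Call:
step_arm(linear=[[0, -0.02, 0.005], [0, -0.04, 0.005], [0, -0.055, 0.005], [0, -0.067, 0.005], [0, -0.079, 0.005], [0, -0.091, 0.005], [0, -0.103, 0.005], [0, -0.115, 0.005], [0, -0.127, 0.005], [0, -0.139, 0.005], [0, -0.151, 0.005], [0, -0.163, 0.005], [0, -0.175, 0.005], [0, -0.187, 0.005], [0, -0.199, 0.005], [0, -0.211, 0.005], [0, -0.223, 0.005], [0, -0.233, 0.005], [0, -0.24, 0.005], [0, -0.24, 0.005]], turn=[0, 0, 0, 0, 0, 0, 0, 0, 0, 0, 0, 0, 0, 0, 0, 0, 0, 0, 0, 0])

```text
time_s: 5.08
ee_pos: [608.0, -91.2, 35.1]
ee_rot: [-180.0, 0.0, 12.0]
force: [-0.6, -0.0, 0.6]
gripper_width: 0.6
gripper_force: 0.0
```

```bash
python3 - <<'E'
from h import *
from workcell import cams
go([(28,-50,36,0),(28,-43.5,36,0)])
f=cams.grab_frame("top"); cv2.imwrite("pics/crop2.png",cv2.resize(f["color"][165:290,215:360],None,fx=4.8,fy=4.8,interpolation=cv2.INTER_CUBIC))
E
```

```text
t 5.08 pos [608.  -91.2  35.1] jig [ 27.5 -54.3] F [-0.6 -0.   0.6] yaw 12.0
[ 0.0016 -0.0144 -0.0031] -0.0004
[ 0.0016 -0.036  -0.0031] -0.0004
```

View pics/crop2.png

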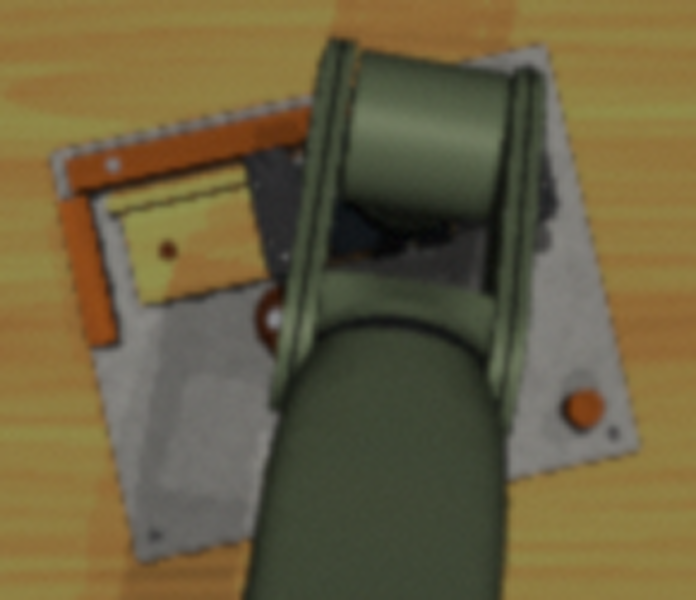

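The slat slid about 45 mm, with its dot now at crop (168,250) and its end at x 122 to 140. About 17 mm remain to the stop face. I go slowly.

Call:
step_arm(linear=[[0, -0.007, 0], [0, -0.014, 0], [0, -0.021, 0], [0, -0.028, 0], [0, -0.035, 0], [0, -0.041, 0], [0, -0.046, 0], [0, -0.049, 0], [0, -0.052, 0], [0, -0.055, 0], [0, -0.055, 0]], turn=[0, 0, 0, 0, 0, 0, 0, 0, 0, 0, 0])

```text
time_s: 6.5
ee_pos: [604.6, -75.3, 35.1]
ee_rot: [-180.0, 0.0, 12.0]
force: [-0.7, -0.8, 0.2]
gripper_width: 0.6
gripper_force: 0.3
```

Call:
step_arm(linear=[[0, -0.003, 0], [0, -0.006, 0], [0, -0.006, 0]], turn=[0, 0, 0])

```text
time_s: 6.88
ee_pos: [604.6, -74.0, 35.1]
ee_rot: [180.0, -0.0, 12.0]
force: [2.0, -3.7, -1.3]
gripper_width: 0.2
gripper_force: 1.5
```

Call:
step_arm(linear=[[0, -0.003, 0], [0, -0.006, 0], [0, -0.006, 0]], turn=[0, 0, 0])

```text
time_s: 7.25
ee_pos: [604.6, -73.8, 35.3]
ee_rot: [179.8, -0.1, 12.1]
force: [1.4, -8.3, -0.4]
gripper_width: 0.6
gripper_force: 4.2
```

The slat is at the stop: the force rises while the TCP is blocked. I back off and look.

Call:
step_arm(linear=[[0, 0.03, 0], [0, 0.07, -0.03], [0, 0.08, -0.15], [0, 0.08, -0.3], [0, 0.08, -0.3]], turn=[0, 0, 0, 0, 0])

```text
time_s: 7.88
ee_pos: [611.6, -96.0, 129.7]
ee_rot: [179.8, -0.5, 12.0]
force: [-0.1, 0.1, -0.3]
gripper_width: 0.6
gripper_force: 0.0
```

```bash
python3 - <<'E'
from h import *
from workcell import cams
def P(th,off,r=76,z=48):
    t=np.radians(th);u=np.array([np.cos(t),np.sin(t)]);n=np.array([-u[1],u[0]])
    p=np.array([-30,30])+r*u-off*n; return (p[0],p[1],z,th-180)
go([P(185,42,z=125),P(185,42)])
f=cams.grab_frame("top"); cv2.imwrite("pics/crop3.png",cv2.resize(f["color"][165:290,215:360],None,fx=4.8,fy=4.8,interpolation=cv2.INTER_CUBIC))
E
```

```text
t 7.88 pos [611.6 -96.  129.7] jig [ 30.  -59.8] F [-0.1  0.1 -0.3] yaw 12.0
[-0.4657 -0.4153  0.0156] -0.0143
[-0.4657 -0.4153  0.2723] -0.0143
```

View pics/crop3.png

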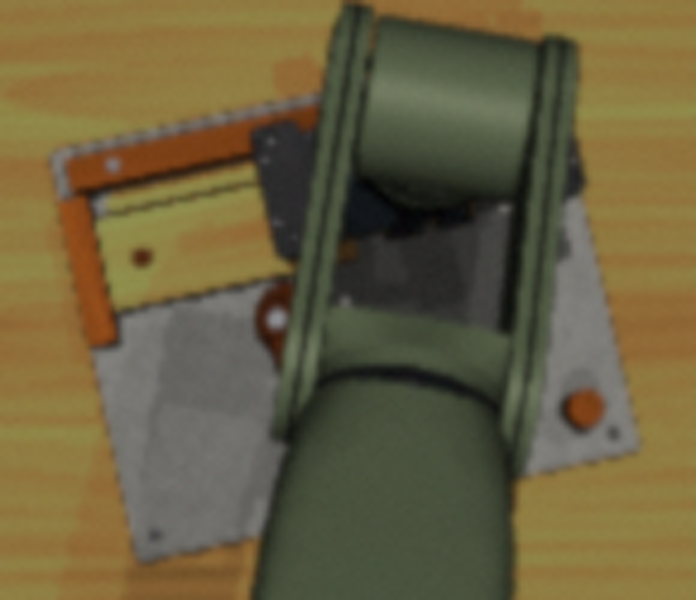

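The slat's left end now sits flush with the stop face at crop (97,220) to (118,310). Next is the lever.

Call:
step_arm(linear=[[-0.12, -0.11, 0], [-0.25, -0.22, 0], [-0.38, -0.33, 0], [-0.465, -0.415, 0.02], [-0.465, -0.415, 0.12], [-0.465, -0.415, 0.2], [-0.465, -0.415, 0.25], [-0.465, -0.415, 0.258], [-0.465, -0.415, 0.258]], turn=[-0.005, -0.01, -0.014, -0.014, -0.014, -0.014, -0.014, -0.014, -0.014])

```text
time_s: 9.05
ee_pos: [446.4, -2.6, 47.5]
ee_rot: [-180.0, 0.0, 17.0]
force: [0.1, -0.3, 0.8]
gripper_width: 0.5
gripper_force: 0.0
```

```bash
cat >> h.py <<'E'
def P(th,off,r=76,z=48):
    t=np.radians(th);u=np.array([np.cos(t),np.sin(t)]);n=np.array([-u[1],u[0]])
    p=np.array([-30,30])+r*u-off*n; return (p[0],p[1],z,th-180)
E
python3 - <<'E'
from h import *
go([P(185,30),P(185,20)]+[P(t,17) for t in range(189,262,4)])
E
```

```text
t 9.05 pos [446.4  -2.6  47.5] jig [-111.9   66.3] F [ 0.1 -0.3  0.8] yaw 17.0
[ 0.0082  0.0443 -0.0017] -0.0003
[ 0.0083  0.0776 -0.0017] -0.0003
[ 0.005   0.1054 -0.0017] -0.0114
[ 0.0029  0.1234 -0.0017] -0.0225
[ 0.0021  0.1416 -0.0017] -0.0336
[ 0.0026  0.1597 -0.0017] -0.0447
[ 0.0043  0.1777 -0.0017] -0.0558
[ 0.0073  0.1956 -0.0017] -0.067
[ 0.0116  0.2132 -0.0017] -0.0781
[ 0.017   0.2305 -0.0017] -0.0892
[ 0.0237  0.2473 -0.0017] -0.1003
[ 0.0315  0.2637 -0.0017] -0.1114
[ 0.0404  0.2795 -0.0017] -0.1225
[ 0.0504  0.2946 -0.0017] -0.1336
[ 0.0614  0.3089 -0.0017] -0.1447
[ 0.0734  0.3225 -0.0017] -0.1558
[ 0.0863  0.3352 -0.0017] -0.167
[ 0.1001  0.347  -0.0017] -0.1781
[ 0.1147  0.3578 -0.0017] -0.1892
[ 0.13    0.3675 -0.0017] -0.2003
[ 0.1459  0.3761 -0.0017] -0.2114
```

Call:
step_arm(linear=[[0.008, 0.044, 0], [0.008, 0.078, 0], [0.005, 0.105, 0], [0.003, 0.123, 0], [0.002, 0.142, 0], [0.003, 0.16, 0], [0.004, 0.178, 0], [0.007, 0.196, 0], [0.012, 0.213, 0], [0.017, 0.23, 0], [0.024, 0.247, 0], [0.031, 0.264, 0], [0.04, 0.279, 0], [0.05, 0.295, 0], [0.061, 0.309, 0], [0.061, 0.309, 0]], turn=[0, 0, -0.011, -0.022, -0.034, -0.045, -0.056, -0.067, -0.078, -0.089, -0.1, -0.111, -0.122, -0.134, -0.145, -0.145])

```text
time_s: 11.05
ee_pos: [489.2, -85.2, 47.5]
ee_rot: [-179.7, -0.0, 69.2]
force: [-2.2, 4.4, 1.7]
gripper_width: 0.4
gripper_force: 2.7
```

```bash
python3 - <<'E'
from h import *
from workcell import cams
go([P(t,17) for t in range(241,273,3)])
f=cams.grab_frame("scene"); cv2.imwrite("pics/s4.png",cv2.resize(f["color"][120:260,180:380],None,fx=4,fy=4,interpolation=cv2.INTER_CUBIC))
E
```

```text
t 11.05 pos [489.2 -85.2  47.5] jig [-87.4 -23.5] F [-2.2  4.4  1.7] yaw 69.2
[-0.003   0.0246 -0.0016] -0.011
[-0.0047  0.0381 -0.0016] -0.0193
[-0.0057  0.0516 -0.0016] -0.0276
[-0.0059  0.0652 -0.0016] -0.036
[-0.0055  0.0788 -0.0016] -0.0443
[-0.0044  0.0923 -0.0016] -0.0526
[-0.0025  0.1058 -0.0016] -0.061
[ 1.000e-04  1.191e-01 -1.600e-03] -0.0693
[ 0.0033  0.1323 -0.0016] -0.0776
[ 0.0072  0.1453 -0.0016] -0.086
[ 0.0119  0.1581 -0.0016] -0.0943
```

View pics/s4.png

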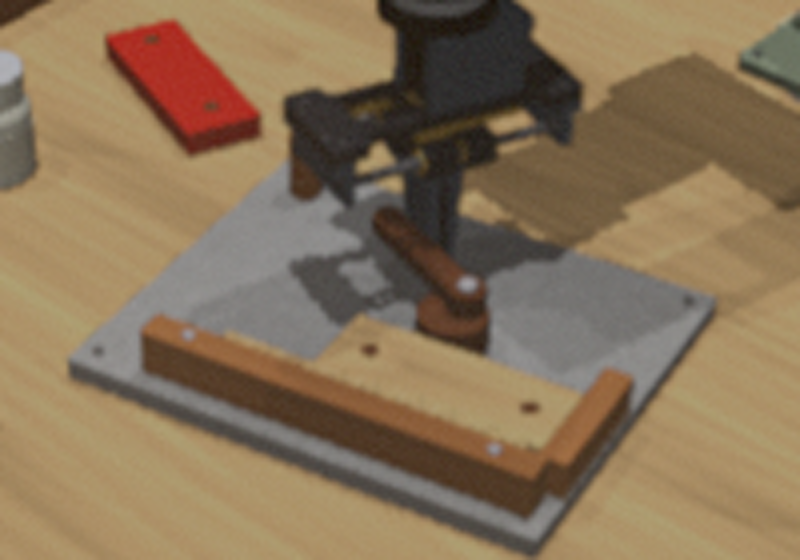

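The lever follows the fingertip: its end is at (385,218) and its pivot at (468,285). The dowel still stands at (303,180), and the slat is against the stop. I continue.

Call:
step_arm(linear=[[-0.002, 0.015, 0], [-0.003, 0.025, 0], [-0.005, 0.038, 0], [-0.006, 0.052, 0], [-0.006, 0.065, 0], [-0.0055, 0.079, 0], [-0.0045, 0.092, 0], [-0.0025, 0.106, 0], [0, 0.119, 0], [0.003, 0.132, 0], [0.003, 0.132, 0]], turn=[-0.006, -0.011, -0.019, -0.028, -0.036, -0.044, -0.053, -0.061, -0.069, -0.078, -0.078])

```text
time_s: 12.48
ee_pos: [524.6, -98.5, 47.1]
ee_rot: [-179.5, -0.2, 97.3]
force: [-6.8, 3.3, 3.5]
gripper_width: 0.6
gripper_force: 3.4
```

```bash
python3 - <<'E'
from h import *
go([P(t,17) for t in range(265,276,1)])
E
```

```text
t 12.47 pos [524.6 -98.5  47.1] jig [-55.5 -43.9] F [-6.8  3.3  3.5] yaw 97.3
[-0.0006  0.0067 -0.0031] 0.0005
[-0.0015  0.0111 -0.0031] -0.0023
[-0.0024  0.0156 -0.0031] -0.0051
[-0.0032  0.02   -0.0031] -0.0079
[-0.004   0.0245 -0.0031] -0.0106
[-0.0046  0.029  -0.0031] -0.0134
[-0.0052  0.0335 -0.0031] -0.0162
[-0.0057  0.038  -0.0031] -0.019
[-0.0061  0.0425 -0.0031] -0.0218
[-0.0064  0.047  -0.0031] -0.0245
[-0.0067  0.0515 -0.0031] -0.0273
```

Call:
step_arm(linear=[[-0.001, 0.007, 0], [-0.002, 0.012, 0], [-0.003, 0.017, 0], [-0.003, 0.022, 0], [-0.003, 0.022, 0]], turn=[-0.001, -0.003, -0.006, -0.008, -0.008])

```text
time_s: 13.1
ee_pos: [529.1, -98.7, 47.0]
ee_rot: [-179.3, -0.3, 100.2]
force: [-11.7, 2.4, 7.1]
gripper_width: 0.4
gripper_force: 5.9
```

Call:
step_arm(linear=[[0, 0.004, 0], [0, 0.008, 0], [0, 0.008, 0]], turn=[-0.003, -0.005, -0.005])

```text
time_s: 13.48
ee_pos: [529.3, -99.0, 46.8]
ee_rot: [-179.0, -0.3, 102.0]
force: [-16.7, -1.8, 10.1]
gripper_width: 0.4
gripper_force: 8.6
```

```bash
python3 - <<'E'
from h import *
from workcell import cams
go([P(270,17)])
f=cams.grab_frame("scene"); cv2.imwrite("pics/s5.png",cv2.resize(f["color"][150:250,200:370],None,fx=4.7,fy=4.7,interpolation=cv2.INTER_CUBIC))
E
```

```text
t 13.47 pos [529.3 -99.   46.8] jig [-51.1 -45.4] F [-16.7  -1.8  10.1] yaw 102.0
[-0.002   0.0137 -0.004 ] -0.0004
```

Call:
step_arm(linear=[[0, 0.006, 0], [0, 0.012, 0], [0, 0.018, 0], [0, 0.018, 0]], turn=[0, 0, 0, 0])

```text
time_s: 14.02
ee_pos: [529.5, -98.9, 46.7]
ee_rot: [-178.4, -0.3, 102.0]
force: [-27.5, -7.2, 18.7]
gripper_width: 0.7
gripper_force: 15.2
```

```bash
python3 - <<'E'
from h import *
from workcell import cams
go([P(270,17)])
f=cams.grab_frame("scene"); cv2.imwrite("pics/s6.png",cv2.resize(f["color"][150:250,200:370],None,fx=4.7,fy=4.7,interpolation=cv2.INTER_CUBIC))
E
```

```text
t 14.03 pos [529.5 -98.9  46.7] jig [-50.9 -45.4] F [-27.5  -7.2  18.7] yaw 102.0
[-0.0021  0.013  -0.0042] -0.0002
```

View pics/s6.png

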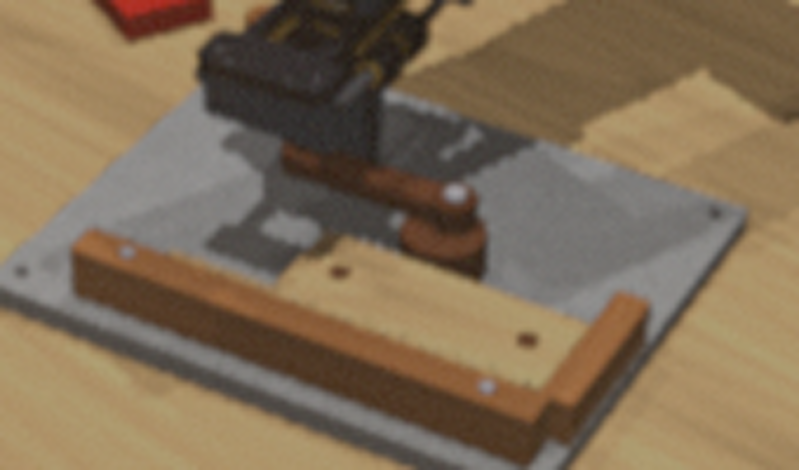

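The lever looks parallel with the fence, running from (300,155) to (455,195), and it is hard against its stop. The slat is flush at the end stop. I back off, lift clear and check from above.

Call:
step_arm(linear=[[0, -0.01, 0], [0, -0.04, 0], [0, -0.1, -0.02], [0, -0.15, -0.12], [0, -0.25, -0.25], [0, -0.4, -0.35], [0, -0.55, -0.45], [0, -0.7, -0.5], [0, -0.8, -0.5], [0, -0.8, -0.5], [0, -0.8, -0.5]], turn=[0, 0, 0, 0, 0, 0, 0, 0, 0, 0, 0])

```text
time_s: 15.45
ee_pos: [308.9, -147.8, 198.1]
ee_rot: [179.9, 0.1, 102.0]
force: [0.6, -0.6, -0.7]
gripper_width: 0.6
gripper_force: 0.0
```

```bash
python3 - <<'E'
from h import *
from workcell import cams
go([])
f=cams.grab_frame("top"); cv2.imwrite("pics/crop7.png",cv2.resize(f["color"][165:290,215:360],None,fx=4.8,fy=4.8,interpolation=cv2.INTER_CUBIC))
E
```

```text
t 15.45 pos [ 308.9 -147.8  198.1] jig [-276.9  -46.8] F [ 0.6 -0.6 -0.7] yaw 102.0
```

View pics/crop7.png

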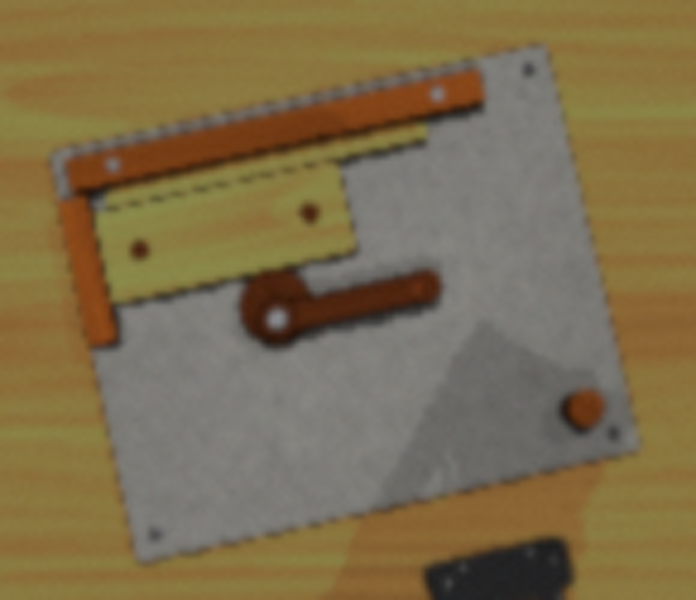

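The slat is flush at the stop and against the jaw, with dots at (139,249) and (309,213). The lever end is at (428,287) and the dowel is unmoved at (584,408). One numeric check, then I hand in.

```bash
python3 - <<'E'
from h import *
from workcell import env,cams
f=cams.grab_frame("top"); v=np.load("jig.npy")
J=lambda p,z:(ray(f,crop(p),z)-v[:2])@rot(v[2])
L=J([(277,319),(428,287)],62);print(L.round(1),np.degrees(np.arctan2(*(L[1]-L[0])[::-1]))%360)
d=J([(139,249),(309,213)],40);print(d.round(1),d.mean(0))
if abs(d.mean(0)[1]-50)<3.5 and abs(np.degrees(np.arctan2(*(L[1]-L[0])[::-1]))%360-270)<4: print(env.job_done())
E
```

```text
[[-29.8  31.1]
 [-30.9 -65.2]] 269.36083363948484
[[ 33.8 106.3]
 [ 32.8  -3.8]] [33.29656736 51.2400445 ]
the job is handed in; nothing more can be done
None
```

The slat is against the end stop and the cam lever is at its stop, clamping it (lever measured at 269° in the jig's frame, target about 270°). The arm is clear, the dowel is unmoved, the arm never went near the bowl or jar, and the job is handed in.

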